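# Load seed tins into the gated reader bay

### The arm

A 6-joint arm with a two-finger parallel gripper is mounted at the origin on a cart in front of the work surface, level with it; the furniture and walls round the work are solid. World frame = base frame: x ahead of the robot, y to its left, z up, the work surface at z = 0. Lengths are in mm, angles in degrees, forces in N, time in s.
With the tool pointing down it reaches from about 300 to 850 mm from the base axis. Payload 4.2 kg.
Tool frame: the origin (TCP) lies midway between the tips of the shut fingers; the grasp point (between the pads) lies 19 mm behind it (env.grasp_offset is the distance from the TCP to the grasp point, in mm); z points along the fingers, y is the line along which they close (so a half turn about z gives the same grasp; the last joint's range is limited). The gripper opens to 91 mm and grips with 3 to 60 N. Pads are 32 mm wide; open, the fingers measure 118 mm over their backs; the gripper's body (76 mm by 178 mm) begins 60 mm behind the grasp point.
Start: joints at [-68.984, 18.312, 89.639, -0, 72.044, -1.146], TCP at [216.91, -532.535, 213.976] pointing down, gripper open.
Joint ranges: [-177.97, 177.97], [-48.28, 115.42], [12.27, 149.76], [-77.06, 257.06], [2.81, 150.46], [-146.56, 146.56]. Speed limits (degrees/s): [147.25, 147.25, 180, 180, 180, 180].

### API

Orientations are given as [roll, pitch, yaw] about the fixed x, y, z axes, in that order (R = Rz(yaw) Ry(pitch) Rx(roll)).
In Python, from workcell import env, optics gives the robot as it stands. The module is installed in compiled form; this text tells all that it offers.
- The arm moves only by the tool send_rows, never from a script. Its argument "targets" is a list that holds one entry, the list of rows, each a list of 7 numbers: the turn, a rotation vector about the world's x, y, z scaled (see below), then the shift along the world's x, y, z scaled (see below), then the closure, from -1 (fully open) to 1 (shut). In form: [[[rx, ry, rz, x, y, z, gripper], ...]]. A call has 1 to 12 rows; each row shifts and turns the commanded pose from where the row before left it; what a row does not reach is not made up. The controller multiplies each number of a shift by 0.2 m and each number of a turn by pi/2 rad. A row lasts 1/10 s, in which the tool goes at most 50 mm and 8.59 degrees, less where a joint would pass 70% of its speed; a pose out of reach is approached as far as the arm can. A call with a number of a shift or a turn outside -1 to 1 is refused whole. A call with a gripper value outside its range is refused whole. The fingers move at their own pace and stop on an object; "grip_force" is the grip in N (left out, the last holds). Time passes only in rows, so rows that do not move let the fingers close. It gives the time, the measured TCP pose, the force, the opening and the grip force at its end, in the units of the state.
- env.state(): the state, without advancing time (a new reading comes with each control period).
- optics.grab_frame(name): name is "scene" or "top" or "wrist"; returns (picture, depth): 384x512x3 uint8, red, green, blue; 384x512 float32, mm along the optical axis (not along the pixel's ray), 0 where there is no reading.
- optics.camera_info(name): a dict with "camera_matrix" (3x3 intrinsics, pixels), "R" (3x3) and "t" (3): a world point X has camera coordinates R X + t; the wrist camera has in their place "mount" (4x4, takes a point from camera to tool coordinates, whose origin is the TCP and whose axes are the flange's). Camera axes: x right, y down, z forward; pixel columns grow to the right and rows downward; lengths in mm; the calibration is good to about 2 mm. The wrist camera is an equidistant fisheye: a pixel r from the principal point sees the ray r / f radians off the axis. A picture is of the moment at which its call begins: read the wrist's pose just before it. camera_info takes no time and is no camera call.
- env.job_done(): hands the job in; it is judged then, once.
Trained networks look in the newest picture that a camera, given by its name, has taken for a name from the list of things; names that differ only in an ending like _2 or _b are one class to them, and where a whole thing is asked for, a point or a joint stands for the part that bears it (a point fixed in the world has none). Each returns a list of dicts, best first, with "conf" (0 to 1); they miss things now and then, are a little off and sometimes report something else, mostly with a low value. They report only what shows in the picture. A call takes as long as a camera call. They do not tell look-alikes from the thing itself.
- optics.silhouettes(camera, name): "mask" (384x512 bool, what is visible of it) and "at" ([column, row] in pixels, amid what is visible of it).
- optics.place_of(camera, name): "at" ([column, row] in pixels: a listed point, or the origin of a listed thing).
The state is a dict: "time_s": time; "qpos": joint angles; "qvel": joint speeds; "effort": joint torques, N m; "ee_pos": TCP position; "ee_rot": TCP orientation; "force": force on the tool from outside, world axes, zero at the start; "torque": the same for the moment, N m; "gripper_width": finger opening in mm; "gripper_force": force on a finger pad.
Only numpy, scipy, OpenCV 4.12 (cv2) and the standard library are available. Lean on these libraries where they do the work, as an engineer would, in place of code of your own. Each camera call takes 0.05 s, during which the arm holds its last target. There are 200 camera calls.

### The job

Open the small gated reader bay: press the thumb lever to lift the gravity latch out of its catch, then swing the gate wide open. Stand every seed tin that is on the table upright on a round pad in the bay, one tin to a pad in any order, each with its label squarely facing the black reader block at the back, and with all of them in place push the gate shut until the latch has dropped back into its catch. Leave the clay pot and the saucer beside the work where they are.

Things in the scene. Friction and masses are not known exactly. Their poses are not given: they have to be found in the camera images.
- bay: reader bay, fixed. Floor plate 175 x 310 x 6 mm; origin: centre of its underside; +x to the back (reader), +y to the hinge side. Side walls at y = +-147 mm and the reader at the back are 60 mm high; gate at x = -70. Hinge post at (-70, 140) and catch post at (-66, -160) with its catch reaching forward to x = -130, 113 mm high; buffer housing at y = -134, x -50 to -5, up to 82 mm.
- pad_1 (a point): centre of round dark pad 1 (60 mm across, flush) on the bay floor, 6 mm above the table; the four pads lie in a row along the bay's y at 96 mm, x = 0
- pad_2 (a point): centre of round dark pad 2 (60 mm across, flush) on the bay floor, 6 mm above the table; the four pads lie in a row along the bay's y at 32 mm, x = 0
- pad_3 (a point): centre of round dark pad 3 (60 mm across, flush) on the bay floor, 6 mm above the table; the four pads lie in a row along the bay's y at -32 mm, x = 0
- pad_4 (a point): centre of round dark pad 4 (60 mm across, flush) on the bay floor, 6 mm above the table; the four pads lie in a row along the bay's y at -96 mm, x = 0
- reader (a point): middle of the front face of the black reader block (280 mm long along y, 60 mm high), 46 mm behind the line of pads (bay x = +46 mm), 35 mm above the table. Facing it means: a tin's label looks along the bay's +x.
- gate (a joint): gate angle (rad): 0 shut, 0.01 to 0.04 when latched, grows as its free end swings to the front (away from the reader, clockwise from above), stop at 2.2. Light friction, stays where it is left; but over the first 0.13 rad a spring buffer (2 N, at 272 mm from the hinge) pushes the unlatched gate ajar.
- gate_hinge (a point): point on the gate's vertical hinge axis at table height (bay frame -70, 140 mm). Shut, the gate runs from here along the bay's -y: steel frame 12 mm thick, 278 mm long, 36 to 110 mm above the table. A keeper rod 55 mm behind it, 104 mm above the table, 60 to 235 mm from the hinge, swings with it and bars the pads from above while the gate is shut.
- gate_post (a point): grip point on the gate's handle, an upright round wooden peg 14 mm across on the top rail, 130 mm from the hinge axis, reaching from 108 to 162 mm above the table (this point: 145 mm). Pinch it from above at any yaw; it turns freely in the grip as the gate swings.
- latch (a joint): angle of the latch bar on the gate (rad): 0 down, grows as the bar is lifted, stop at 0.45. It lies across the front of the gate, pivot 235 mm from the hinge, tip in the catch; falls by its own weight; clear of the catch above about 0.28. A ramp before the catch (from gate angle 0.13) lifts the bar by itself when the gate is pushed shut.
- thumb_plate (a point): centre of the upper face of the latch's thumb lever, a level steel plate 30 mm wide (along the gate) and 42 mm deep jutting out before the gate, 193 mm from the hinge, 34 mm in front of the gate's middle plane, 115 mm above the table. Pressing it down 14 to 18 mm (about 1 N) lifts the bar.
- tin_a: seed tin, 0.18 kg, upright: round metal body 56 mm across, 58 mm high, on it a round grey cap 36 mm across, 30 mm high (88 mm in all). One side carries the label, an upright pale plate 28 x 36 mm standing 3 mm proud; a pale rib on the cap (3 mm high) points to that side. Origin: centre of the underside; z up, +x out of the label. May be absent.
- tin_b: seed tin, 0.18 kg, upright: round metal body 56 mm across, 58 mm high, on it a round grey cap 36 mm across, 30 mm high (88 mm in all). One side carries the label, an upright pale plate 28 x 36 mm standing 3 mm proud; a pale rib on the cap (3 mm high) points to that side. Origin: centre of the underside; z up, +x out of the label. May be absent.
- tin_c: seed tin, 0.18 kg, upright: round metal body 56 mm across, 58 mm high, on it a round grey cap 36 mm across, 30 mm high (88 mm in all). One side carries the label, an upright pale plate 28 x 36 mm standing 3 mm proud; a pale rib on the cap (3 mm high) points to that side. Origin: centre of the underside; z up, +x out of the label. May be absent.
- tin_d: seed tin, 0.18 kg, upright: round metal body 56 mm across, 58 mm high, on it a round grey cap 36 mm across, 30 mm high (88 mm in all). One side carries the label, an upright pale plate 28 x 36 mm standing 3 mm proud; a pale rib on the cap (3 mm high) points to that side. Origin: centre of the underside; z up, +x out of the label. May be absent.
- clay_pot: bystander: empty terracotta pot 101 mm across, 90 mm high; origin under its centre. Leave alone.
- saucer: bystander: terracotta saucer 90 mm across, 18 mm high; origin under its centre. Leave alone.
Not all that is in view belongs to the job. Leave any brown or orange look-alike of the tin_d alone.

How it is judged (in metres and radians):
On the way, in this order (a step that is already met when the one before it is completed fails the run):
1. the thumb lever is pressed so that the latch bar is lifted (value of joint latch above 0.2 rad), for 0.05 s.
2. the gate is swung wide open (beyond 1.4 rad) (value of joint gate above 1.4 rad), for 0.2 s.
3. all tins stand on pads with their labels facing the reader, the gate still open ((horizontal distance between tin_a and pad_1 below 0.015 m or horizontal distance between tin_a and pad_2 below 0.015 m or horizontal distance between tin_a and pad_3 below 0.015 m or horizontal distance between tin_a and pad_4 below 0.015 m) and angle between each of tin_a, tin_b, tin_c, tin_d's own z axis and vertical below 0.1 rad and z of each of tin_a, tin_b, tin_c, tin_d in the frame of bay below 0.012 m and angle between the x axis of each of tin_a, tin_b, tin_c, tin_d and the x axis of bay, either way round below 0.3 rad and x of reader in the frame of tin_a above 0 m and (horizontal distance between tin_b and pad_1 below 0.015 m or horizontal distance between tin_b and pad_2 below 0.015 m or horizontal distance between tin_b and pad_3 below 0.015 m or horizontal distance between tin_b and pad_4 below 0.015 m) and x of reader in the frame of tin_b above 0 m and (horizontal distance between tin_c and pad_1 below 0.015 m or horizontal distance between tin_c and pad_2 below 0.015 m or horizontal distance between tin_c and pad_3 below 0.015 m or horizontal distance between tin_c and pad_4 below 0.015 m) and x of reader in the frame of tin_c above 0 m and (horizontal distance between tin_d and pad_1 below 0.015 m or horizontal distance between tin_d and pad_2 below 0.015 m or horizontal distance between tin_d and pad_3 below 0.015 m or horizontal distance between tin_d and pad_4 below 0.015 m) and x of reader in the frame of tin_d above 0 m and value of joint gate above 0.5 rad), for 0.2 s.
At the end, for the whole second after the job is handed in: the gate is shut (under 0.06 rad) with the latch bar down in its catch (under 0.06 rad), and every tin present stands upright (within 0.1 rad) on the bay floor with its centre within 15 mm of a pad's centre and its label within 0.3 rad of straight towards the reader ((horizontal distance between tin_a and pad_1 below 0.015 m or horizontal distance between tin_a and pad_2 below 0.015 m or horizontal distance between tin_a and pad_3 below 0.015 m or horizontal distance between tin_a and pad_4 below 0.015 m) and angle between each of tin_a, tin_b, tin_c, tin_d's own z axis and vertical below 0.1 rad and z of each of tin_a, tin_b, tin_c, tin_d in the frame of bay below 0.012 m and angle between the x axis of each of tin_a, tin_b, tin_c, tin_d and the x axis of bay, either way round below 0.3 rad and x of reader in the frame of tin_a above 0 m and (horizontal distance between tin_b and pad_1 below 0.015 m or horizontal distance between tin_b and pad_2 below 0.015 m or horizontal distance between tin_b and pad_3 below 0.015 m or horizontal distance between tin_b and pad_4 below 0.015 m) and x of reader in the frame of tin_b above 0 m and (horizontal distance between tin_c and pad_1 below 0.015 m or horizontal distance between tin_c and pad_2 below 0.015 m or horizontal distance between tin_c and pad_3 below 0.015 m or horizontal distance between tin_c and pad_4 below 0.015 m) and x of reader in the frame of tin_c above 0 m and (horizontal distance between tin_d and pad_1 below 0.015 m or horizontal distance between tin_d and pad_2 below 0.015 m or horizontal distance between tin_d and pad_3 below 0.015 m or horizontal distance between tin_d and pad_4 below 0.015 m) and x of reader in the frame of tin_d above 0 m and value of joint each of gate, latch below 0.06 rad); the robot touches nothing.
It fails at once if the clay pot or the saucer is shifted by more than 4 cm (distance of any of clay_pot, saucer from where it was at the start of the episode above 0.04 m).
Of tin_a, tin_b, tin_c, tin_d only 2 to 4 are there at a start; the rules pass over those that are not, and their reading is None.
At some moment in a run one of tin_a, tin_b, tin_c, tin_d may be knocked a few centimetres aside while the robot is not near it.
Once in a run the grip may slacken for a moment while it holds something.
It also fails if it takes over 210 s, if anything falls off the work surface, if the arm or the gripper's body presses on something with over 40 N, if the wrist force passes 120 N, or if a joint passes its speed limit or range.

## Working session

There is one attempt and no reset: what is moved stays moved. The work goes in short steps, Python scripts to look and compute and a tool call to move; the robot and the scene stay as the last step left them, time stands still between calls to the robot, and variables do not carry over. Pictures are saved under pics/ and viewed, at most 14 in all, crops included, and the job is handed in when it is done.

Besides the shell and the picture viewer there is one more tool, called after "Emit:" in YAML: its name, and indented under it one key for each argument. send_rows: Moves the arm, as the interface text tells. Its arguments: {"type":"object","properties":{"targets":{"type":"array"},"grip_force":{"type":"number"}},"required":["targets"]}

```bash
mkdir -p pics; cat > h.py <<'E'
import numpy as np, cv2
from workcell import env, optics
from scipy.spatial.transform import Rotation as Ro
def save(n,im): cv2.imwrite('pics/'+n+'.png',im[:,:,::-1])
def w2c(cam,X):
    i=optics.camera_info(cam);K=np.array(i['camera_matrix']);p=np.array(i['R'])@np.array(X,float)+np.array(i['t']);p=K@p;return p[:2]/p[2]
def ray_z(cam,uv,z):
    i=optics.camera_info(cam);K=np.array(i['camera_matrix']);R=np.array(i['R']);t=np.array(i['t'])
    d=R.T@np.linalg.solve(K,[uv[0],uv[1],1]);c=-R.T@t;return c+d*(z-c[2])/d[2]
def cloud(cam,dep):
    i=optics.camera_info(cam);K=np.array(i['camera_matrix']);R=np.array(i['R']);t=np.array(i['t'])
    v,u=np.mgrid[:384,:512];P=np.stack([(u-K[0,2])/K[0,0]*dep,(v-K[1,2])/K[1,1]*dep,dep],-1)
    return (P-t)@R
E
python3 - <<'E'
from h import *
for c in('scene','top'):
    im,d=optics.grab_frame(c);save(c+'0',im);np.save(c+'0d.npy',d);np.save(c+'0i.npy',im)
    i=optics.camera_info(c);print(c,np.array(i['camera_matrix']).round(1).tolist(),(-np.array(i['R']).T@np.array(i['t'])).round())
    for n,z in (('tin_a',0),('clay_pot',0),('saucer',0),('pad_1',6),('reader',35),('gate_hinge',0),('gate_post',145),('thumb_plate',115),('bay',0)):
        print(n,[(round(float(o['conf']),2),np.round(o['at']).tolist(),ray_z(c,o['at'],z)[:2].round().tolist()) for o in optics.place_of(c,n)])
print(env.state()); print(optics.camera_info('wrist'),env.grasp_offset)
E
```

```text
scene [[434.1, 0.0, 256.2], [0.0, 434.1, 185.8], [0.0, 0.0, 1.0]] [  48. 1033.  911.]
tin_a [(0.71, [326.0, 178.0], [379.0, -289.0]), (0.7, [279.0, 164.0], [579.0, -316.0]), (0.7, [310.0, 160.0], [476.0, -392.0]), (0.54, [292.0, 151.0], [565.0, -430.0]), (0.51, [332.0, 165.0], [383.0, -385.0])]
clay_pot []
saucer [(0.73, [220.0, 308.0], [456.0, 400.0]), (0.65, [277.0, 162.0], [591.0, -327.0])]
pad_1 [(0.82, [216.0, 205.0], [674.0, 23.0]), (0.82, [226.0, 194.0], [672.0, -44.0]), (0.78, [198.0, 227.0], [671.0, 148.0]), (0.56, [210.0, 219.0], [655.0, 97.0]), (0.39, [185.0, 279.0], [590.0, 355.0])]
reader [(0.96, [198.0, 205.0], [711.0, 77.0])]
gate_hinge []
gate_post [(0.34, [322.0, 179.0], [335.0, -69.0])]
thumb_plate [(0.57, [228.0, 195.0], [591.0, 85.0]), (0.43, [248.0, 179.0], [569.0, -22.0]), (0.41, [208.0, 220.0], [584.0, 217.0])]
bay [(0.81, [214.0, 211.0], [671.0, 48.0])]
top [[448.3, 0.0, 255.1], [0.0, 448.3, 187.4], [0.0, 0.0, 1.0]] [ 351.    8. 1694.]
tin_a [(0.78, [325.0, 235.0], [388.0, -275.0]), (0.74, [336.0, 182.0], [588.0, -321.0]), (0.7, [364.0, 184.0], [582.0, -427.0]
[... 1375 characters left out ...]
force': array([ 0.35251028, -0.13118564, -0.0943512 ]), 'torque': array([ 0.0166609 , -0.0572986 , -0.03975664]), 'gripper_force': 0.0, 'gripper_width': 91.54795779647331}
{'camera_matrix': array([[297.31863964,   0.        , 252.96977801],
       [  0.        , 297.31863964, 195.72277832],
       [  0.        ,   0.        ,   1.        ]]), 'mount': array([[ 3.71730176e-04, -9.70948329e-01, -2.39288957e-01,
         6.75265023e+01],
       [ 9.99999931e-01,  3.61395364e-04,  8.70659713e-05,
        -9.19453676e-02],
       [ 1.94136071e-06, -2.39288973e-01,  9.70948396e-01,
        -1.71127515e+02],
       [ 0.00000000e+00,  0.00000000e+00,  0.00000000e+00,
         1.00000000e+00]])} 18.8
```

```bash
python3 -c "
import cv2,numpy as np
a=cv2.imread('pics/scene0.png');b=cv2.imread('pics/top0.png')
cv2.imwrite('pics/s.png',cv2.resize(a,(792,594)));cv2.imwrite('pics/t.png',cv2.resize(b,(792,594)))"
```

```text
(no output)
```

View pics/s.png

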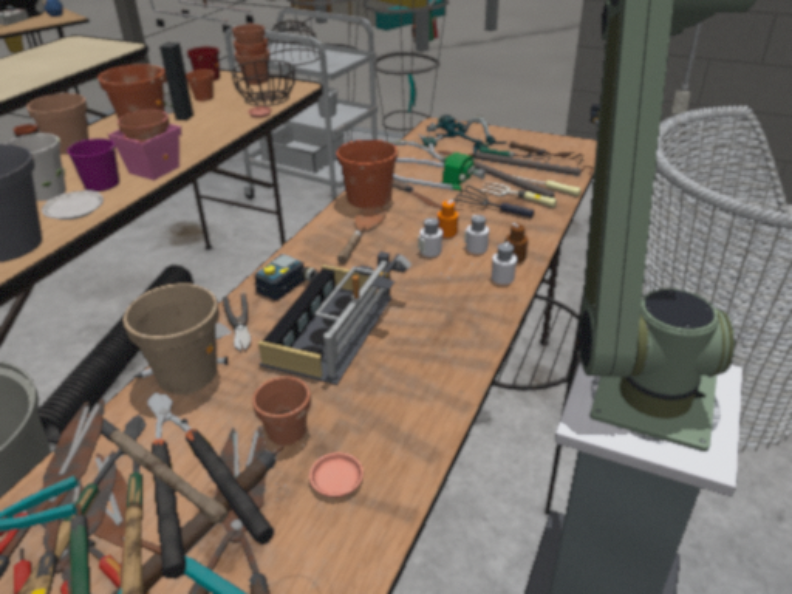

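View pics/t.png

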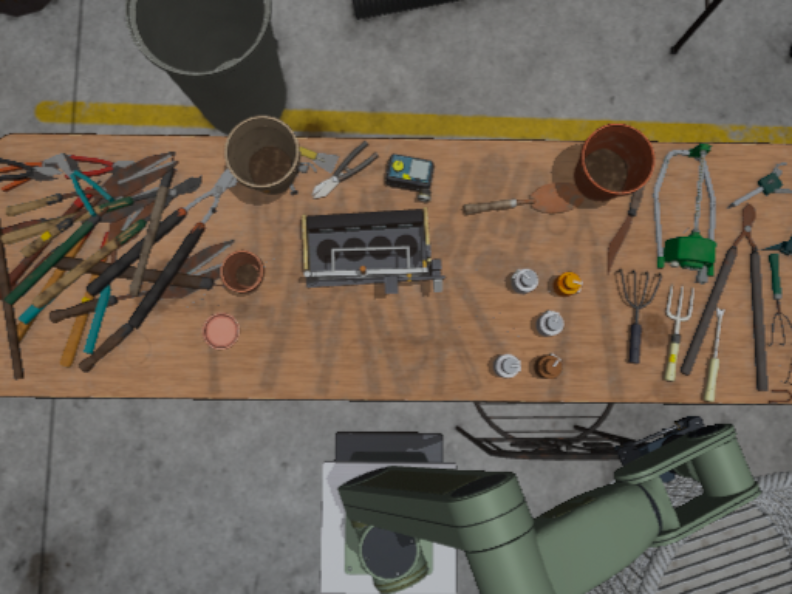

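The scene shows three silver tins at about (588,-321), (483,-377) and (388,-275), plus an orange and a brown decoy. The bay is centred near (665,60), with the gate facing the robot. I'll move the wrist camera over the bay.

Emit:
send_rows:
  targets:
    - [[0,0,-0.082,0.117,0.197,0.06,-1],[0,0,-0.082,0.117,0.197,0.06,-1],[0,0,-0.082,0.117,0.197,0.06,-1],[0,0,0,0.117,0.197,0.06,-1],[0,0,0,0.117,0.197,0.06,-1],[0,0,0,0.117,0.197,0.06,-1],[0,0,0,0.117,0.197,0.06,-1],[0,0,0,0.117,0.197,0.06,-1],[0,0,0,0.117,0.197,0.06,-1],[0,0,0,0.117,0.197,0.06,-1],[0,0,0,0.117,0.197,0.06,-1],[0,0,0,0.117,0.197,0.06,-1]]

```text
time_s: 2.2
ee_pos: [498.3, -57.9, 358.7]
ee_rot: [180.0, -0.0, 0.0]
force: [1.4, -0.6, 0.2]
gripper_width: 91.0
gripper_force: 0.0
```

Emit:
send_rows:
  targets:
    - [[0,0,0,0.117,0.197,0.0,1],[0,0,0,0.117,0.197,0.0,1],[0,0,0,0.0,0.197,0.0,1],[0,0,0,0,0,0,1],[0,0,0,0,0,0,1],[0,0,0,0,0,0,1]]

```text
time_s: 2.8
ee_pos: [544.3, 57.6, 358.1]
ee_rot: [180.0, -0.0, -0.0]
force: [-0.0, 0.6, 0.3]
gripper_width: 46.0
gripper_force: 0.0
```

```bash
cat >> h.py <<'E'
def wpose():
    s=env.state();i=optics.camera_info('wrist');T=np.eye(4);T[:3,:3]=Ro.from_euler('xyz',s['ee_rot'],degrees=True).as_matrix();T[:3,3]=s['ee_pos']
    return T@np.array(i['mount'])
def wray(uv):
    i=optics.camera_info('wrist')['camera_matrix'];x=(uv[...,0]-i[0,2])/i[0,0];y=(uv[...,1]-i[1,2])/i[1,1];r=np.hypot(x,y)+1e-12
    return np.stack([np.sin(r)*x/r,np.sin(r)*y/r,np.cos(r)],-1)
def w_z(T,uv,z):
    d=wray(np.array(uv,float))@T[:3,:3].T;c=T[:3,3];return c+d*((z-c[2])/d[...,2:3])
def wcloud(T,dep):
    v,u=np.mgrid[:384,:512];r=wray(np.stack([u,v],-1).astype(float));return (r*(dep/r[...,2])[...,None])@T[:3,:3].T+T[:3,3]
def wproj(T,X):
    i=optics.camera_info('wrist')['camera_matrix'];p=(np.array(X,float)-T[:3,3])@T[:3,:3];h=np.hypot(p[...,0],p[...,1]);a=np.arctan2(h,p[...,2])
    return np.stack([i[0,2]+i[0,0]*a*p[...,0]/h,i[1,2]+i[1,1]*a*p[...,1]/h],-1)
def ortho(T,im,z,x0,x1,y0,y1,s=2):
    # rectified view of plane z: up=+x, left=+y ; s px/mm
    X,Y=np.meshgrid(np.arange(x1,x0,-1/s),np.arange(y1,y0,-1/s),indexing='ij')
    p=wproj(T,np.stack([X,Y,np.full_like(X,z)],-1)).astype(np.float32)
    return cv2.remap(im,p[...,0],p[...,1],cv2.INTER_LINEAR)
E
python3 - <<'E'
from h import *
T=wpose();im,d=optics.grab_frame('wrist');s=env.state();print(s['time_s'],s['ee_pos'],s['ee_rot'],s['gripper_width'])
save('w1',cv2.resize(im,(792,594)));np.savez('w1.npz',T=T,im=im,d=d)
for n,z in (('pad_1',6),('reader',35),('gate_post',145),('thumb_plate',115),('gate_hinge',0)):
    print(n,[(round(float(o['conf']),2),np.round(o['at']).tolist(),w_z(T,o['at'],z)[:2].round().tolist()) for o in optics.place_of('wrist',n)])
P=wcloud(T,d);q=P.reshape(-1,3);b=(abs(q[:,0]-660)<150)&(abs(q[:,1]-60)<200)&(d.ravel()>0)
q=q[b];print(np.histogram(q[:,2],bins=np.arange(-20,180,10)))
for lo,hi in((52,68),(100,106),(106,115),(120,170)):
    m=q[(q[:,2]>lo)&(q[:,2]<hi)];print(lo,len(m),m.min(0).round() if len(m) else 0,m.max(0).round()if len(m) else 0,cv2.minAreaRect(m[:,:2].astype(np.float32)))
E
```

```text
2.85 [544.3313545   57.27716236 358.21008511] [ 1.79967291e+02 -1.95142559e-02 -6.54656499e-02] 42.30915452680908
pad_1 [(0.84, [232.0, 94.0], [665.0, 93.0]), (0.64, [196.0, 101.0], [654.0, 157.0]), (0.24, [248.0, 139.0], [585.0, 66.0])]
reader [(0.79, [247.0, 63.0], [714.0, 68.0]), (0.25, [304.0, 91.0], [668.0, -27.0])]
gate_post [(0.73, [245.0, 140.0], [591.0, 68.0])]
thumb_plate [(0.91, [296.0, 161.0], [560.0, -2.0])]
gate_hinge []
(array([    0,  4902, 19064,   485,   334,   441,   649,  2058,  2412,
         323,   400,   126,  2655,  1482,    18,    12,    66,    70,
         137]), array([-20, -10,   0,  10,  20,  30,  40,  50,  60,  70,  80,  90, 100,
       110, 120, 130, 140, 150, 160, 170]))
52 4371 [593. -93.  52.] [810. 260.  68.] ((707.5343627929688, 83.12259674072266), (218.99667358398438, 344.7736511230469), 2.455861806869507)
100 301 [ 557. -118.  100.] [810. 260. 106.] ((629.9788818359375, 98.90547180175781), (445.76959228515625, 175.76480102539062), 61.70290756225586)
106 3406 [ 544. -121.  106.] [810. 259. 115.] ((631.7891845703125, 99.05259704589844), (438.0648193359375, 181.71119689941406), 62.92612838745117)
120 303 [587.  60. 120.] [810. 260. 167.] ((692.4361572265625, 160.86721801757812), (288.1445617675781, 28.400815963745117), 40.88932800292969)
```

View pics/w1.png

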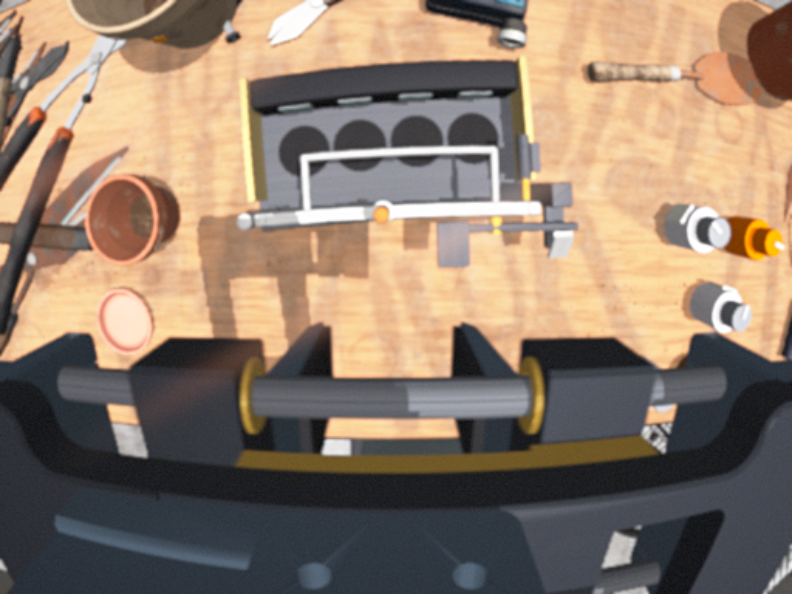

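The wrist picture shows the whole bay: four pads at scaled (303,150) to (472,137), the gate peg at (382,213) and the thumb plate at (453,243). Next I'll fit the bay pose.

```bash
python3 - <<'E'
from h import *
w=np.load('w1.npz');T,im,d=w['T'],w['im'],w['d'];P=wcloud(T,d)
g=im.astype(int).sum(2)/3
pads=[]
for u,v in((303,150),(360,145),(416,140),(472,137)):
    u,v=u/1.547,v/1.547
    m=(g<45)&(abs(P[...,2]-6)<6);vv,uu=np.mgrid[:384,:512];m&=np.hypot(uu-u,vv-v)<19
    n,l,st,ce=cv2.connectedComponentsWithStats(m.astype(np.uint8));k=1+np.argmax(st[1:,4])
    c=np.argwhere(l==k)[:,::-1];X=w_z(T,c.astype(float),6)[:,:2]
    h=cv2.convexHull(X.astype(np.float32))[:,0];cc,r=cv2.minEnclosingCircle(h);pads.append(cc);print(len(c),np.round(cc,1),round(r,1),X.min(0).round(),X.max(0).round())
pads=np.array(pads);k=np.array([96,32,-32,-96]);f=np.polyfit(k,pads,1);yaw=np.degrees(np.arctan2(-f[0,0],f[0,1]));print('pads fit',f[1],yaw,np.linalg.norm(f[0]))
def loc(u,v,r,lo,hi):
    b=P[int(v-r):int(v+r+1),int(u-r):int(u+r+1)].reshape(-1,3);b=b[(b[:,2]>lo)&(b[:,2]<hi)];return b
b=loc(453/1.547,243/1.547,16,112,122);print('plate',len(b),b.mean(0),cv2.minAreaRect(b[:,:2].astype(np.float32)))
b=loc(382/1.547,211/1.547,10,125,175);print('peg',len(b),b.mean(0) if len(b) else 0,b[:,2].max())
b=loc(382/1.547,85/1.547,100,52,70);b=b[(b[:,0]>690)&(b[:,0]<770)];print('reader',cv2.minAreaRect(b[:,:2].astype(np.float32)))
b=loc(400/1.547,210/1.547,100,105,114);b=b[(b[:,0]>580)&(b[:,0]<615)];print('rail',b.mean(0),np.degrees(np.arctan(np.polyfit(b[:,1],b[:,0],1))),b.min(0),b.max(0))
E
```

```text
11 [645.6 142.5] 6.3 [643. 136.] [646. 149.]
9 [647.3 102.8] 7.0 [647.  96.] [647. 110.]
11 [651.5  21.9] 7.9 [651.  14.] [653.  30.]
7 [671.9 -55.1] 3.8 [671. -59.] [673. -52.]
pads fit [654.06216431  53.03691196] 7.029483043119932 1.0609141635104162
plate 630 [565.32385826   1.95442616 115.3062056 ] ((564.8422241210938, 1.8692474365234375), (41.49102020263672, 30.236289978027344), 1.3158636093139648)
peg 100 [593.98975555  65.61239898 160.57309667] 164.44276113098738
reader ((0.0, 0.0), (0.0, 0.0), 0.0)
rail [593.85043658  40.07174933 109.24226586] [-0.95921909 89.90362714] [580.01736544 -97.34480183 105.28716034] [614.92491745 195.51954791 113.98795946]
```

```bash
python3 - <<'E'
from h import *
w=np.load('w1.npz');T,im,d=w['T'],w['im'],w['d'];P=wcloud(T,d)
q=P.reshape(-1,3);q=q[(d.ravel()>0)]
m=q[(abs(q[:,2]-60)<5)&(q[:,0]>685)&(q[:,0]<770)&(q[:,1]>-95)&(q[:,1]<220)];print('reader+walls',cv2.minAreaRect(m[:,:2].astype(np.float32)),np.median(m[:,2]))
# reader front edge per y
e=[]
for y in range(-55,190,10):
    a=m[(abs(m[:,1]-y)<5)];e.append((y,a[:,0].min(),a[:,0].max()))
e=np.array(e);print(np.round(e[::3]));print('front',np.polyfit(e[:,0],e[:,1],1),'back',np.polyfit(e[:,0],e[:,2],1))
# peg-free rail front edge
m=q[(abs(q[:,2]-110)<5)&(q[:,0]>575)&(q[:,0]<625)]
e=np.array([(y,np.median(m[abs(m[:,1]-y)<5][:,0])) for y in list(range(80,175,8))+list(range(-40,50,8))]);print('rail',np.round(e.T),np.polyfit(e[:,0],e[:,1],1))
o=ortho(T,im,6,570,770,-120,240,2);save('o1',o)
gr=cv2.GaussianBlur(cv2.cvtColor(o,cv2.COLOR_RGB2GRAY),(5,5),0)
c=cv2.HoughCircles(gr,cv2.HOUGH_GRADIENT,1,80,param1=60,param2=12,minRadius=54,maxRadius=66)
if c is not None:
    for u,v,r in c[0]:print('circ',770-v/2,240-u/2,r/2)
E
```

```text
reader+walls ((712.3240966796875, 65.43911743164062), (77.04377746582031, 302.6781921386719), 4.451807498931885) 60.181195238743555
[[-55. 722. 756.]
 [-25. 720. 755.]
 [  5. 719. 751.]
 [ 35. 716. 748.]
 [ 65. 714. 747.]
 [ 95. 712. 746.]
 [125. 708. 743.]
 [155. 708. 740.]
 [185. 705. 737.]]
front [-7.54595232e-02  7.18623129e+02] back [-7.76862346e-02  7.52317322e+02]
rail [[ 80.  88.  96. 104. 112. 120. 128. 136. 144. 152. 160. 168. -40. -32.
  -24. -16.  -8.   0.   8.  16.  24.  32.  40.  48.]
 [593. 593. 592. 592. 592. 591. 591. 601. 592. 589. 589. 589. 598. 597.
  593. 594. 596. 595. 594. 595. 596. 596. 595. 595.]] [-2.58815191e-02  5.95366052e+02]
circ 660.75 157.75 29.2
circ 670.75 29.75 29.25
circ 666.25 93.75 29.0
circ 674.75 -34.25 29.9
circ 610.25 119.25 32.7
```

View pics/o1.png

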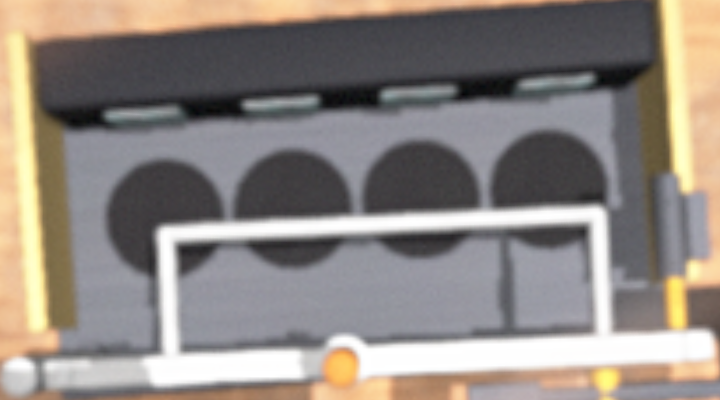

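Emit:
send_rows:
  targets:
    - [[0,0,0,0.018,-0.056,-0.228,1],[0,0,0,0.018,-0.056,-0.228,1],[0,0,0,0.018,-0.056,-0.228,1],[0,0,0,0.018,-0.056,-0.228,1],[0,0,0,0.018,-0.056,-0.228,1],[0,0,0,0,0,0,1],[0,0,0,0,0,-0.05,1],[0,0,0,0,0,-0.05,1],[0,0,0,0,0,-0.04,1],[0,0,0,0,0,-0.03,1],[0,0,0,0,0,0,1]]

```text
time_s: 4.2
ee_pos: [564.1, 2.8, 98.5]
ee_rot: [180.0, -0.3, 0.1]
force: [-1.8, 1.2, 8.8]
gripper_width: 0.5
gripper_force: 4.0
```

```bash
python3 - <<'E'
from h import *
T=wpose();im,d=optics.grab_frame('wrist');s=env.state();print(s['ee_pos'],s['force'],s['gripper_width']);save('w2',im)
E
```

```text
[563.84577235   2.86390159  98.42907562] [-2.37107529  0.29577497 10.46481178] 0.2624026565410816
```

View pics/w2.png

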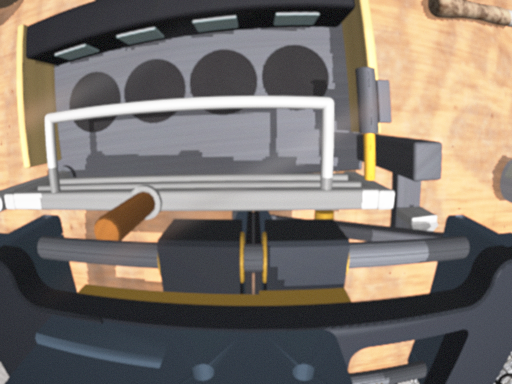

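The lever is fully pressed (10 N). I'll ease off slightly and drag the gate ajar.

Emit:
send_rows:
  targets:
    - [[0,0,0,0,0,0.01,1],[0,0,0,-0.025,0,0,1],[0,0,0,-0.025,0,0,1],[0,0,0,-0.025,0,0,1],[0,0,0,-0.025,-0.002,0,1],[0,0,0,-0.025,-0.002,0,1],[0,0,0,-0.025,-0.004,0,1],[0,0,0,0,0,0,1],[0,0,0,0,0,0.15,1],[0,0,0,0,0,0.2,1],[0,0,0,0,0,0.2,1],[0,0,0,0,0,0,1]]

```text
time_s: 5.45
ee_pos: [535.6, 0.6, 213.5]
ee_rot: [179.9, -0.7, 0.0]
force: [0.1, -1.3, 0.4]
gripper_width: 0.5
gripper_force: 0.0
```

```bash
cat >> h.py <<'E'
TH=np.radians(4.2);C0=np.array([668.1,61.75]);RB=np.array([[np.cos(TH),-np.sin(TH)],[np.sin(TH),np.cos(TH)]])
def bay(x,y): return C0+RB@np.array([x,y])
HINGE=bay(-70,140)
def pegat(phi): 
    a=TH-np.pi/2-phi;return HINGE+130*np.array([np.cos(a),np.sin(a)])
def pegfind(n):
    T=wpose();im,d=optics.grab_frame('wrist');save(n,im)
    P=wcloud(T,d).reshape(-1,3);hsv=cv2.cvtColor(im,cv2.COLOR_RGB2HSV).reshape(-1,3).astype(int)
    m=(hsv[:,1]>150)&(hsv[:,0]<22)&(hsv[:,2]>90)&(P[:,2]>120)&(P[:,2]<168)&(d.ravel()>0)&(abs(np.hypot(*(P[:,:2]-HINGE).T)-130)<18)
    p=P[m];print('peg',len(p),p.mean(0) if len(p) else 0);
    if len(p):
        v=p.mean(0)[:2]-HINGE;print('phi',TH-np.pi/2-np.arctan2(v[1],v[0]))
    s=env.state();print(s['time_s'],s['ee_pos'].round(1),s['ee_rot'].round(1),s['force'].round(1),s['gripper_width'])
E
python3 - <<'E'
from h import *
pegfind('w3')
for f in(0.03,.1,.13,.16):print(f,pegat(f))
E
```

```text
peg 286 [572.15319964  64.45145311 156.39013521]
phi 0.193225877532607
5.5 [533.8   0.7 210.5] [180.   -0.4   0. ] [-1.1  0.  -0.4] 0.3748632165433305
0.03 [593.66237745  66.36922337]
0.1 [584.56454893  66.29367482]
0.13 [580.66808477  66.45623668]
0.16 [576.77825001  66.73560178]
```

Emit:
send_rows:
  targets:
    - [[0,0,0,0.07,0.11,0,-1],[0,0,0,0.07,0.11,0,-1],[0,0,0,0.055,0.107,0,-1],[0,0,0,0,0,0,-1],[0,0,0,0,0,-0.14,-1],[0,0,0,0,0,-0.14,-1],[0,0,0,0,0,-0.13,-1],[0,0,0,0,0,0,1],[0,0,0,0,0,0,1],[0,0,0,0,0,0,1],[0,0,0,0,0,0,1],[0,0,0,0,0,0,1]]
  grip_force: 15

```text
time_s: 6.7
ee_pos: [572.1, 66.3, 127.1]
ee_rot: [-180.0, -0.1, 0.0]
force: [-0.9, 0.8, 1.0]
gripper_width: 19.1
gripper_force: 0.0
```

```bash
python3 - <<'E'
from h import *
pegfind('w4')
p=[pegat(f) for f in np.linspace(.17,1.8,11)];print(np.round(np.diff(p,axis=0)/200,3).tolist(),p[0],p[-1])
E
```

```text
peg 326 [576.91545216  66.94378034 136.27432637]
phi 0.15908567984626343
6.75 [571.9  66.3 126.9] [-1.8e+02 -1.0e-01  0.0e+00] [0.3 0.4 1. ] 15.40574117947834
[[-0.104, 0.019], [-0.1, 0.035], [-0.093, 0.051], [-0.083, 0.065], [-0.071, 0.078], [-0.058, 0.089], [-0.043, 0.097], [-0.026, 0.103], [-0.009, 0.105], [0.008, 0.106]] [575.4837169   66.85463933] [459.61125135 216.43233517]
```

Emit:
send_rows:
  targets:
    - [[0,0,0,0,0,0,1],[0,0,0,-0.08,0.019,0,1],[0,0,0,-0.1,0.035,0,1],[0,0,0,-0.093,0.051,0,1],[0,0,0,-0.083,0.065,0,1],[0,0,0,-0.071,0.078,0,1],[0,0,0,-0.058,0.089,0,1],[0,0,0,-0.043,0.097,0,1],[0,0,0,-0.026,0.103,0,1],[0,0,0,-0.009,0.105,0,1],[0,0,0,0.008,0.106,0,1],[0,0,0,0,0,0,1]]

```text
time_s: 7.95
ee_pos: [458.4, 218.2, 125.8]
ee_rot: [-179.9, 0.2, 0.1]
force: [-5.8, 2.0, 3.0]
gripper_width: 13.9
gripper_force: 15.0
```

Emit:
send_rows:
  targets:
    - [[0,0,0,0,0,0,1],[0,0,0,0,0,0,1],[0,0,0,0,0,0,-1],[0,0,0,0,0,0,-1],[0,0,0,0,0,0,-1],[0,0,0,0,0,0.2,-1],[0,0,0,0,0,0.2,-1],[0,0,0,0,0,0.2,-1],[0,0,0,0,0,0.2,-1]]

```text
time_s: 8.85
ee_pos: [460.6, 215.6, 287.7]
ee_rot: [180.0, -0.0, 0.0]
force: [0.8, 0.6, -0.1]
gripper_width: 66.8
gripper_force: 0.0
```

```bash
python3 - <<'E'
from h import *
pegfind('w5')
im,d=optics.grab_frame('top');save('t5',im)
for o in optics.place_of('top','tin_a'):
    print(round(float(o['conf']),2),ray_z('top',o['at'],0)[:2].round())
E
```

```text
peg 81 [458.92475905 216.24663894 162.04394927]
phi -4.4854052550119565
8.9 [463.7 217.  294.9] [-179.7   -0.8    0. ] [2.6 1.4 5.1] 70.34702536261713
0.76 [ 592. -310.]
0.76 [ 578. -431.]
0.62 [ 392. -366.]
0.6 [ 479. -380.]
0.47 [582. 346.]
```

Emit:
send_rows:
  targets:
    - [[0,0,0,-0.01,-0.225,0.015,-1],[0,0,0,-0.01,-0.225,0.015,-1],[0,0,0,-0.01,-0.225,0.015,-1],[0,0,0,-0.01,-0.225,0.015,-1],[0,0,0,-0.01,-0.225,0.015,-1],[0,0,0,-0.01,-0.225,0.015,-1],[0,0,0,-0.01,-0.225,0.015,-1],[0,0,0,-0.01,-0.225,0.015,-1],[0,0,0,-0.01,-0.225,0.015,-1],[0,0,0,-0.01,-0.225,0.015,-1],[0,0,0,-0.01,-0.225,0.015,-1],[0,0,0,0,0,0,-1]]

```text
time_s: 10.2
ee_pos: [437.6, -283.8, 316.8]
ee_rot: [180.0, 0.2, -0.3]
force: [0.3, -0.0, -0.2]
gripper_width: 91.1
gripper_force: 0.0
```

```bash
python3 - <<'E'
from h import *
T=wpose();im,d=optics.grab_frame('wrist');np.savez('w6.npz',T=T,im=im,d=d)
print(env.state()['ee_pos'])
P=wcloud(T,d);q=P.reshape(-1,3);c=im.reshape(-1,3)
for x,y in((590,-320),(483,-377),(388,-275)):
    m=(np.hypot(q[:,0]-x,q[:,1]-y)<40)&(q[:,2]>80)&(q[:,2]<100);a=q[m][:,:2];(u,r)=cv2.minEnclosingCircle(a.astype(np.float32)) if len(a) else (0,0);print(x,y,len(a),a.mean(0),u,r,q[m][:,2].max())
o=ortho(T,im,88,350,640,-430,-230,2);save('o6',o)
E
```

```text
[ 437.63114743 -281.17919706  316.81421053]
590 -320 539 [ 585.95623386 -321.13733821] (586.5740356445312, -321.41375732421875) 17.978235244750977 92.56961012996288
483 -377 515 [ 483.83186311 -379.45005042] (483.48858642578125, -379.7742919921875) 18.059236526489258 93.20082444598364
388 -275 485 [ 384.43446056 -275.40008405] (383.3112487792969, -274.98138427734375) 17.730945587158203 92.53596299728434
```

View pics/o6.png

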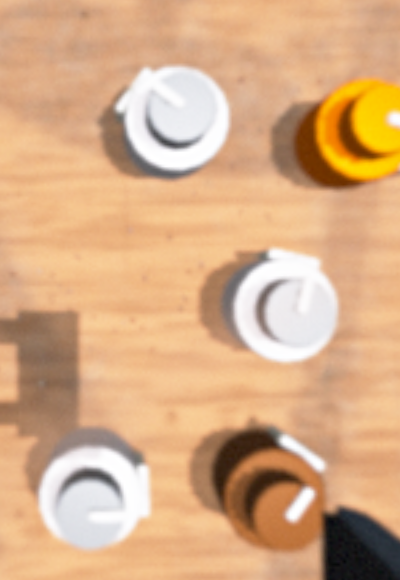

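Three silver tins with ribs at about +47°, -15° and -90°. I'll measure them numerically.

```bash
cat >> h.py <<'E'
def rib(T,im,d,x,y):
    P=wcloud(T,d);q=P.reshape(-1,3);m=(np.hypot(q[:,0]-x,q[:,1]-y)<35)&(q[:,2]>80)&(q[:,2]<100);c=np.array(cv2.minEnclosingCircle(q[m][:,:2].astype(np.float32))[0])
    o=cv2.cvtColor(ortho(T,im,91,c[0]-22,c[0]+22,c[1]-22,c[1]+22,4),cv2.COLOR_RGB2GRAY).astype(float)
    X,Y=np.meshgrid(np.arange(22,-22,-.25),np.arange(22,-22,-.25),indexing='ij')
    k=np.hypot(X,Y)<16.5;t=(np.percentile(o[k],99)+np.median(o[k]))/2;b=k&(o>t);n,l,st,ce=cv2.connectedComponentsWithStats(b.astype(np.uint8));j=1+np.argmax(st[1:,4]);b=l==j
    p=np.stack([X[b],Y[b]],1);mu=p.mean(0);w,v=np.linalg.eigh(np.cov(p.T));a=v[:,1]*np.sign(v[:,1]@mu);
    return c,np.degrees(np.arctan2(a[1],a[0])),mu,len(p)/16,np.sqrt(w)
E
python3 - <<'E'
from h import *
w=np.load('w6.npz');T,im,d=w['T'],w['im'],w['d']
for x,y in((586,-321),(484,-379),(384,-275)):print([np.round(a,1) for a in rib(T,im,d,x,y)])
for i,y in enumerate((96,32,-32,-96)):print(bay(0,y))
E
```

```text
[array([ 586.6, -321.4]), np.float64(53.0), array([5.5, 6.8]), np.float64(65.3), array([1.2, 4.4])]
[array([ 483.5, -379.8]), np.float64(-13.4), array([ 8.4, -2.4]), np.float64(67.7), array([1.3, 4.4])]
[array([ 383.3, -275. ]), np.float64(-89.2), array([-0.7, -8.5]), np.float64(82.3), array([1.5, 4.7])]
[661.06913308 157.49218981]
[665.75637769  93.66406327]
[670.44362231  29.83593673]
[675.13086692 -33.99218981]
```

Emit:
send_rows:
  targets:
    - [[0,0,0.0926,0.124,-0.033,-0.097,-1],[0,0,0.0926,0.124,-0.033,-0.097,-1],[0,0,0.0926,0.124,-0.033,-0.097,-1],[0,0,0.0926,0.124,-0.033,-0.097,-1],[0,0,0.0926,0.124,-0.033,-0.097,-1],[0,0,0.0926,0.124,-0.033,-0.097,-1],[0,0,0,0,0,0,-1],[0,0,0,0,0,0,-1]]

```text
time_s: 11.05
ee_pos: [586.8, -317.1, 201.0]
ee_rot: [-179.8, 0.0, 50.0]
force: [-0.1, 0.2, 0.6]
gripper_width: 91.2
gripper_force: 0.0
```

```bash
cat >> h.py <<'E'
def near(x,y):
    T=wpose();im,d=optics.grab_frame('wrist');s=env.state();print(s['time_s'],s['ee_pos'].round(1),s['ee_rot'].round(1),round(s['gripper_width'],1))
    r=rib(T,im,d,x,y);print([np.round(a,1) for a in r],'delta',(r[0]-s['ee_pos'][:2]).round(1));return T,im,d
E
python3 -c "
from h import *
near(586.5,-321.5)"
```

```text
11.1 [ 586.9 -317.6  202.3] [-179.9    0.    50. ] 91.0
[array([ 586.6, -321.3]), np.float64(50.3), array([3.5, 3. ]), np.float64(54.4), array([1.4, 3.1])] delta [-0.2 -3.8]
```

Emit:
send_rows:
  targets:
    - [[0,0,0,0,-0.018,-0.174,-1],[0,0,0,0,0,-0.174,-1],[0,0,0,0,0,-0.174,-1],[0,0,0,0,0,-0.16,-1],[0,0,0,0,0,0,-1],[0,0,0,0,0,0,1],[0,0,0,0,0,0,1],[0,0,0,0,0,0,1],[0,0,0,0,0,0,1],[0,0,0,0,0,0,1],[0,0,0,0,0,0,1]]
  grip_force: 25

```text
time_s: 12.2
ee_pos: [587.4, -322.4, 66.6]
ee_rot: [180.0, -0.0, 50.0]
force: [-0.8, 0.3, -0.0]
gripper_width: 46.2
gripper_force: 0.0
```

Emit:
send_rows:
  targets:
    - [[0,0,0,0,0,-0.012,1],[0,0,0,0,0,0,1],[0,0,0,0,0,0,1],[0,0,0,0,0,0.1,1],[0,0,0,0,0,0.2,1],[0,0,0,0,0,0.2,1],[0,0,0,0,0,0.15,1],[0,0,0,0,0,0,1]]

```text
time_s: 13.0
ee_pos: [589.5, -323.6, 198.7]
ee_rot: [179.4, -0.1, 50.0]
force: [1.1, -0.5, -1.8]
gripper_width: 35.7
gripper_force: 25.0
```

Emit:
send_rows:
  targets:
    - [[0,0,-0.075,0.062,0.206,0,1],[0,0,-0.075,0.062,0.206,0,1],[0,0,-0.075,0.062,0.206,0,1],[0,0,-0.075,0.062,0.206,0,1],[0,0,-0.075,0.062,0.206,0,1],[0,0,-0.075,0.062,0.206,0,1],[0,0,-0.075,0.062,0.206,0,1],[0,0,0,0,0,0,1],[0,0,0,0,0,0,1],[0,0,0,0,0,0,1]]

```text
time_s: 14.0
ee_pos: [673.3, -34.7, 192.3]
ee_rot: [180.0, 0.2, 2.8]
force: [0.7, 0.2, -0.6]
gripper_width: 35.4
gripper_force: 25.0
```

```bash
cat >> h.py <<'E'
def held(n=None):
    T=wpose();im,d=optics.grab_frame('wrist');s=env.state()
    for _ in range(3): 
        pass
    print(s['time_s'],s['ee_pos'].round(1),s['ee_rot'].round(1),round(s['gripper_width'],1),s['force'].round(1))
    if n: save(n,im)
E
python3 -c "
from h import *
held('w7')"
```

```text
14.05 [673.4 -35.1 192.7] [1.8e+02 1.0e-01 2.7e+00] 35.5 [-0.6  0.2 -2.4]
```

View pics/w7.png

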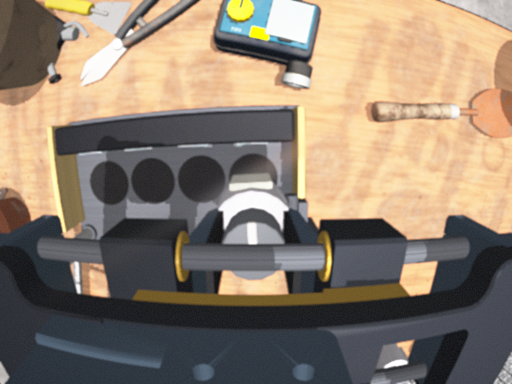

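Emit:
send_rows:
  targets:
    - [[0,0,0,0.008,0.005,-0.17,1],[0,0,0,0,0,-0.17,1],[0,0,0,0,0,-0.15,1],[0,0,0,0,0,-0.08,1],[0,0,0,0,0,-0.04,1],[0,0,0,0,0,0,1],[0,0,0,0,0,0,1]]

```text
time_s: 14.75
ee_pos: [676.4, -33.7, 72.7]
ee_rot: [180.0, -0.1, 2.7]
force: [0.7, -0.1, -2.3]
gripper_width: 35.3
gripper_force: 25.0
```

Emit:
send_rows:
  targets:
    - [[0,0,0,0,0,-0.012,1],[0,0,0,0,0,0,1],[0,0,0,0,0,0,-0.1],[0,0,0,0,0,0,-0.1],[0,0,0,0,0,0.01,-0.1],[0,0,0,0,0,0.1,-0.1],[0,0,0,0,0,0.2,-0.1],[0,0,0,0,0,0.2,-0.1],[0,0,0,0,0,0.15,-0.1],[0,0,0,0,0,0,-0.1]]

```text
time_s: 15.75
ee_pos: [678.5, -33.4, 207.8]
ee_rot: [179.9, -0.7, 2.8]
force: [-0.2, 0.3, -0.4]
gripper_width: 50.1
gripper_force: 0.0
```

```bash
python3 -c "
from h import *
near(675,-34)"
```

```text
15.8 [677.1 -33.3 204.7] [179.9  -0.4   2.8] 50.3
[array([674.2, -41.6]), np.float64(-2.0), array([  2.6, -10.1]), np.float64(143.3), array([2.4, 7.2])] delta [-2.9 -8.4]
```

```bash
sed -i 's/def rib(T,im,d,x,y):/def rib(T,im,d,x,y,zc=88):/; s/(q\[:,2\]>80)&(q\[:,2\]<100)/(q[:,2]>zc-4)\&(q[:,2]<zc+8)/; s/,im,91,c/,im,zc+3,c/; s/def near(x,y):/def near(x,y,zc=88):/; s/rib(T,im,d,x,y);/rib(T,im,d,x,y,zc);/' h.py; python3 -c "
from h import *
T,im,d=near(675,-34,94)
save('o8',cv2.resize(ortho(T,im,94,630,730,-90,10,4),(400,400)))"
```

```text
15.85 [675.9 -33.2 202.3] [ 1.8e+02 -1.0e-01  2.8e+00] 50.2
[array([675.2, -32.2]), np.float64(6.8), array([8. , 0.4]), np.float64(89.5), array([1.5, 4.8])] delta [-0.7  1. ]
```

View pics/o8.png

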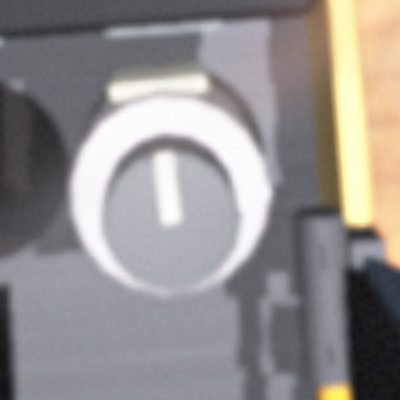

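Tin 1 is on pad 4, 2 mm off with its label squared to the reader. Now tin 2.

Emit:
send_rows:
  targets:
    - [[0,0,-0.047,-0.107,-0.193,0,-0.1],[0,0,-0.047,-0.107,-0.193,0,-1],[0,0,-0.047,-0.107,-0.193,0,-1],[0,0,-0.046,-0.107,-0.193,0,-1],[0,0,0,-0.107,-0.193,0,-1],[0,0,0,-0.107,-0.193,0,-1],[0,0,0,-0.107,-0.193,0,-1],[0,0,0,-0.107,-0.193,0,-1],[0,0,0,-0.107,-0.193,0,-1],[0,0,0,0,0,0,-1],[0,0,0,0,0,0,-1],[0,0,0,0,0,0,-1]]

```text
time_s: 17.05
ee_pos: [483.1, -379.2, 200.3]
ee_rot: [-179.9, 0.1, -14.0]
force: [-0.4, -0.1, -0.0]
gripper_width: 91.4
gripper_force: 0.0
```

```bash
python3 -c "
from h import *
near(483.5,-379.8)"
```

```text
17.1 [ 483.4 -379.1  200.6] [-1.799e+02  1.000e-01 -1.400e+01] 91.3
[array([ 483.8, -380.3]), np.float64(172.9), array([-0.1, 10.1]), np.float64(218.5), array([3.2, 5.8])] delta [ 0.4 -1.2]
```

Emit:
send_rows:
  targets:
    - [[0,0,0,0,-0.005,-0.19,-1],[0,0,0,0,0,-0.19,-1],[0,0,0,0,0,-0.17,-1],[0,0,0,0,0,-0.132,-1],[0,0,0,0,0,0,-1],[0,0,0,0,0,0,1],[0,0,0,0,0,0,1],[0,0,0,0,0,0,1],[0,0,0,0,0,0,1],[0,0,0,0,0,0,1],[0,0,0,0,0,0,1],[0,0,0,0,0,0,1]]

```text
time_s: 18.3
ee_pos: [483.1, -381.4, 65.1]
ee_rot: [180.0, -0.0, -14.1]
force: [-0.1, 0.2, 0.1]
gripper_width: 38.4
gripper_force: 0.0
```

Emit:
send_rows:
  targets:
    - [[0,0,0,0,0,0,1],[0,0,0,0,0,0,1],[0,0,0,0,0,0.1,1],[0,0,0,0,0,0.2,1],[0,0,0,0,0,0.2,1],[0,0,0,0,0,0.15,1],[0,0,0,0,0,0,1]]

```text
time_s: 19.0
ee_pos: [485.1, -383.0, 199.6]
ee_rot: [179.8, -0.5, -14.1]
force: [1.0, -0.8, -1.6]
gripper_width: 35.3
gripper_force: 25.0
```

Emit:
send_rows:
  targets:
    - [[0,0,0.05,0.083,0.215,0.03,1],[0,0,0.05,0.083,0.215,0.03,1],[0,0,0.05,0.083,0.215,0.03,1],[0,0,0.05,0.083,0.215,0.03,1],[0,0,0,0.083,0.215,0,1],[0,0,0,0.083,0.215,0,1],[0,0,0,0.083,0.215,0,1],[0,0,0,0.083,0.215,0,1],[0,0,0,0.083,0.215,0,1],[0,0,0,0.083,0.215,0,1],[0,0,0,0.083,0.215,0,1],[0,0,0,0,0,0,1]]

```text
time_s: 20.2
ee_pos: [666.2, 97.5, 215.7]
ee_rot: [-179.8, 0.2, 4.3]
force: [-0.3, -1.0, -1.6]
gripper_width: 35.5
gripper_force: 25.0
```

Emit:
send_rows:
  targets:
    - [[0,0,0,0,0,0,1],[0,0,0,0,0,0,1],[0,0,0,0,0,-0.12,1]]

```text
time_s: 20.5
ee_pos: [667.4, 90.4, 197.9]
ee_rot: [180.0, -0.4, 3.9]
force: [0.4, 0.1, -0.6]
gripper_width: 35.2
gripper_force: 25.0
```

```bash
python3 -c "
from h import *
held('w9')"
```

```text
20.55 [664.   89.8 191.3] [180.    0.3   3.8] 35.2 [-2.2 -0.4 -4.8]
```

View pics/w9.png

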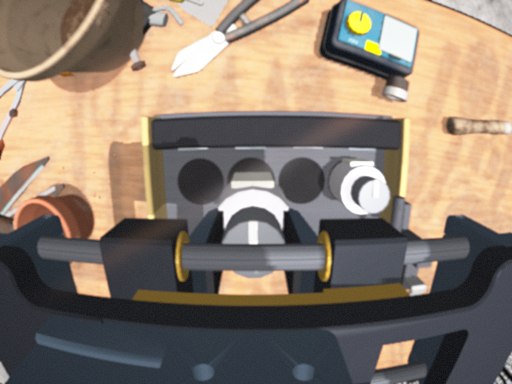

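Emit:
send_rows:
  targets:
    - [[0,0,0,0.005,0.017,-0.15,1],[0,0,0,0,0,-0.17,1],[0,0,0,0,0,-0.15,1],[0,0,0,0,0,-0.08,1],[0,0,0,0,0,-0.04,1],[0,0,0,0,0,0,1],[0,0,0,0,0,0,1]]

```text
time_s: 21.25
ee_pos: [667.4, 94.5, 78.1]
ee_rot: [180.0, -0.1, 3.9]
force: [-0.1, 0.2, -2.2]
gripper_width: 35.7
gripper_force: 25.0
```

Emit:
send_rows:
  targets:
    - [[0,0,0,-0.004,0,-0.03,1],[0,0,0,0,0,-0.01,1],[0,0,0,0,0,0,1]]

```text
time_s: 21.55
ee_pos: [666.7, 95.2, 70.9]
ee_rot: [-180.0, -0.2, 3.9]
force: [-0.4, -0.3, 3.9]
gripper_width: 35.5
gripper_force: 25.0
```

Contact (+3.9 N), so I'll release.

Emit:
send_rows:
  targets:
    - [[0,0,0,0,0,0,-0.1],[0,0,0,0,0,0,-0.1],[0,0,0,0,0,0.01,-0.1],[0,0,0,0,0,0.1,-0.1],[0,0,0,0,0,0.2,-0.1],[0,0,0,0,0,0.2,-0.1],[0,0,0,0,0,0.15,-0.1],[0,0,0,0,0,0,-0.1],[0,0,0,0,0,0,-0.1]]

```text
time_s: 22.45
ee_pos: [665.9, 95.0, 201.4]
ee_rot: [180.0, -0.1, 3.9]
force: [0.8, -0.7, -0.5]
gripper_width: 50.3
gripper_force: 0.0
```

```bash
python3 -c "
from h import *
T,im,d=near(666,94,94)
print([np.round(a,1) for a in rib(T,im,d,675,-34,94)])
im,d=optics.grab_frame('top')
for o in optics.place_of('top','tin_a'): print(round(float(o['conf']),2),ray_z('top',o['at'],0)[:2].round())
"
```

```text
22.5 [665.3  95.  200. ] [1.8e+02 1.0e-01 3.9e+00] 50.1
[array([667.5,  96. ]), np.float64(4.7), array([7.9, 0.3]), np.float64(89.2), array([1.5, 4.8])] delta [2.3 1. ]
[array([675. , -32.5]), np.float64(7.1), array([8.3, 0.3]), np.float64(93.7), array([1.6, 4.8])]
0.77 [ 380. -366.]
0.65 [680. -21.]
0.63 [ 594. -426.]
0.58 [ 387. -271.]
0.54 [683. 102.]
```

Emit:
send_rows:
  targets:
    - [[0,0,-0.043,-0.128,-0.168,0,-0.1],[0,0,0,-0.128,-0.168,0,-0.1],[0,0,0,-0.128,-0.168,0,-0.1],[0,0,0,-0.128,-0.168,0,-0.1],[0,0,0,-0.128,-0.168,0,-1],[0,0,0,-0.128,-0.168,0,-1],[0,0,0,-0.128,-0.168,0,-1],[0,0,0,-0.128,-0.168,0,-1],[0,0,0,-0.128,-0.168,0,-1],[0,0,0,-0.128,-0.168,0,-1],[0,0,0,-0.128,-0.168,0,-1],[0,0,0,0,0,0,-1]]

```text
time_s: 23.8
ee_pos: [381.1, -277.1, 199.8]
ee_rot: [-180.0, 0.2, -0.2]
force: [0.1, 0.5, -1.4]
gripper_width: 91.2
gripper_force: 0.0
```

Emit:
send_rows:
  targets:
    - [[0,0,0,0,0,0,-1],[0,0,0,0,0,0,-1]]

```text
time_s: 24.0
ee_pos: [384.6, -273.7, 200.3]
ee_rot: [-179.9, 0.0, 0.1]
force: [0.7, 0.7, -0.9]
gripper_width: 91.0
gripper_force: 0.0
```

```bash
python3 -c "
from h import *
near(383.5,-275)"
```

```text
24.05 [ 384.8 -273.5  200.5] [-179.9    0.     0.2] 91.1
[array([ 382.7, -274.9]), np.float64(-3.0), array([ 0.6, 10.3]), np.float64(223.3), array([2.8, 6.8])] delta [-2.1 -1.4]
```

Emit:
send_rows:
  targets:
    - [[0,0,0,-0.008,-0.007,-0.19,-1],[0,0,0,0,0,-0.19,-1],[0,0,0,0,0,-0.17,-1],[0,0,0,0,0,-0.13,-1],[0,0,0,0,0,0,-1],[0,0,0,0,0,0,1],[0,0,0,0,0,0,1],[0,0,0,0,0,0,1],[0,0,0,0,0,0,1],[0,0,0,0,0,0,1],[0,0,0,0,0,0,1],[0,0,0,0,0,0,1]]

```text
time_s: 25.25
ee_pos: [382.7, -276.0, 65.1]
ee_rot: [180.0, -0.0, 0.1]
force: [-0.1, 0.2, 0.1]
gripper_width: 37.8
gripper_force: 0.0
```

Emit:
send_rows:
  targets:
    - [[0,0,0,0,0,0,1],[0,0,0,0,0,0,1],[0,0,0,0,0,0.1,1],[0,0,0,0,0,0.2,1],[0,0,0,0,0,0.2,1],[0,0,0,0,0,0.2,1],[0,0,0,0,0,0,1],[0,0,0,0,0,0,1]]

```text
time_s: 26.05
ee_pos: [382.5, -275.8, 204.9]
ee_rot: [180.0, -0.0, 0.1]
force: [0.3, 1.0, -3.4]
gripper_width: 35.4
gripper_force: 25.0
```

Emit:
send_rows:
  targets:
    - [[0,0,0.0943,0.131,0.139,0.015,1],[0,0,0.0943,0.131,0.139,0.015,1],[0,0,0.0943,0.131,0.139,0,1],[0,0,0.0943,0.131,0.139,0,1],[0,0,0.0943,0.131,0.139,0,1],[0,0,0.0943,0.131,0.139,0,1],[0,0,0.0943,0.131,0.139,0,1],[0,0,0.0943,0.131,0.139,0,1],[0,0,0.0943,0.131,0.139,0,1],[0,0,0.0943,0.131,0.139,0,1],[0,0,0.0943,0.131,0.139,0,1],[0,0,0,0,0,0,1]]

```text
time_s: 27.25
ee_pos: [672.3, 33.8, 206.5]
ee_rot: [-179.8, -0.1, 93.7]
force: [-0.3, -0.3, -2.0]
gripper_width: 35.5
gripper_force: 25.0
```

Emit:
send_rows:
  targets:
    - [[0,0,0,0,0,0,1],[0,0,0,0,0,0,1],[0,0,0,0,0,0,1]]

```text
time_s: 27.55
ee_pos: [669.9, 28.8, 210.4]
ee_rot: [-179.9, 0.0, 93.3]
force: [-0.9, 0.1, -2.0]
gripper_width: 35.9
gripper_force: 25.0
```

```bash
python3 -c "
from h import *
held('w10')"
```

```text
27.6 [670.1  28.8 210.8] [-180.     0.    93.3] 35.7 [-1.2 -0.2 -2.7]
```

View pics/w10.png

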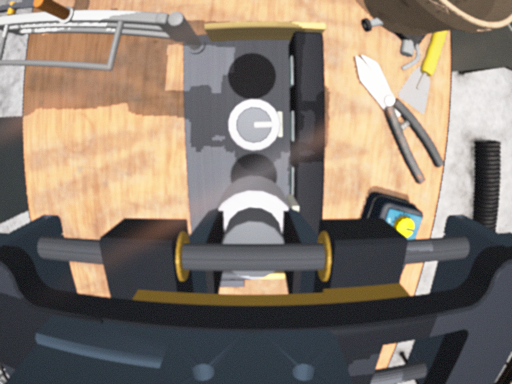

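Emit:
send_rows:
  targets:
    - [[0,0,0,0,0.011,-0.2,1],[0,0,0,0,0,-0.2,1],[0,0,0,0,0,-0.15,1],[0,0,0,0,0,-0.08,1],[0,0,0,0,0,-0.04,1],[0,0,0,0,0,0,1],[0,0,0,0,0,0,1],[0,0,0,0,0,0,1]]

```text
time_s: 28.4
ee_pos: [671.9, 31.9, 78.7]
ee_rot: [179.8, 0.0, 93.4]
force: [0.2, -0.6, -3.2]
gripper_width: 35.6
gripper_force: 25.0
```

Emit:
send_rows:
  targets:
    - [[0,0,0,-0.004,-0.003,-0.025,1],[0,0,0,0,0,-0.01,1],[0,0,0,0,0,0,1]]

```text
time_s: 28.7
ee_pos: [670.5, 31.1, 71.2]
ee_rot: [179.9, 0.0, 93.4]
force: [-0.4, -1.6, 3.1]
gripper_width: 35.6
gripper_force: 25.0
```

Emit:
send_rows:
  targets:
    - [[0,0,0,0,0,0,-0.1],[0,0,0,0,0,0,-0.1],[0,0,0,0,0,0.01,-0.1],[0,0,0,0,0,0.1,-0.1],[0,0,0,0,0,0.2,-0.1],[0,0,0,0,0,0.2,-0.1],[0,0,0,-0.1,-0.05,0.2,-0.1],[0,0,-0.093,-0.1,-0.05,0.1,-0.1],[0,0,-0.093,-0.1,-0.05,0.1,-0.1],[0,0,-0.093,-0.1,0,0.0,-0.1],[0,0,-0.093,-0.1,0,0,-0.1],[0,0,0,0,0,0,-0.1]]

```text
time_s: 29.9
ee_pos: [568.1, 1.5, 252.8]
ee_rot: [-180.0, 0.0, 59.9]
force: [0.2, -1.0, 0.1]
gripper_width: 50.1
gripper_force: 0.0
```

Emit:
send_rows:
  targets:
    - [[0,0,-0.093,0,0,0,-1],[0,0,-0.093,0,0,0,-1],[0,0,-0.093,0,0,0,-1],[0,0,-0.093,0,0,0,-1],[0,0,-0.093,0,0,0,-1],[0,0,-0.093,0,0,0,-1],[0,0,-0.093,0,0,0,-1],[0,0,0,0,0,0,-1],[0,0,0,0,0,0,-1]]

```text
time_s: 30.8
ee_pos: [570.6, 1.6, 251.7]
ee_rot: [-180.0, -0.0, 1.6]
force: [-0.7, -0.7, -0.4]
gripper_width: 91.4
gripper_force: 0.0
```

```bash
python3 -c "
from h import *
T,im,d=near(670,30,94)
for x,y in((675,-32),(667,96)):print([np.round(a,1) for a in rib(T,im,d,x,y,94)])
save('w11',im)
P=wcloud(T,d).reshape(-1,3);m=(abs(P[:,0]-460)<40)&(abs(P[:,1]-216)<40)&(P[:,2]>145)&(P[:,2]<170)
p=P[m].mean(0);v=p[:2]-HINGE;print('peg',m.sum(),p,(TH-np.pi/2-np.arctan2(v[1],v[0]))%6.283)
"
```

```text
30.85 [570.5   1.5 251.8] [180.    0.    1.6] 91.3
[array([671.2,  30.4]), np.float64(5.8), array([8.3, 0.6]), np.float64(75.4), array([1.4, 4.5])] delta [100.7  28.9]
[array([675. , -32.5]), np.float64(6.6), array([9.1, 0.5]), np.float64(65.2), array([1.2, 4.5])]
[array([666.9,  95.6]), np.float64(4.4), array([8.4, 0.7]), np.float64(81.9), array([1.5, 4.7])]
peg 0 [nan nan nan] nan<string>:7: RuntimeWarning: Mean of empty slice.
  ret = um.true_divide(
```

View pics/w11.png

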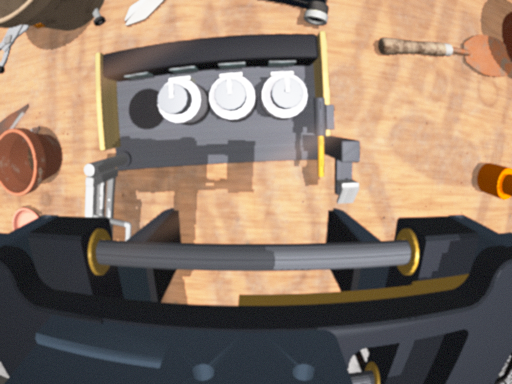

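Emit:
send_rows:
  targets:
    - [[0,0,0,-0.092,0.179,0,-1],[0,0,0,-0.092,0.179,0,-1],[0,0,0,-0.092,0.179,0,-1],[0,0,0,-0.092,0.179,0,-1],[0,0,0,-0.092,0.179,0,-1],[0,0,0,-0.092,0.179,0,-1],[0,0,0,0,0,0,-1],[0,0,0,0,0,0,-1]]

```text
time_s: 31.65
ee_pos: [459.6, 216.8, 252.1]
ee_rot: [180.0, -0.0, 1.6]
force: [-0.3, -1.2, 0.1]
gripper_width: 91.3
gripper_force: 0.0
```

```bash
python3 - <<'E'
from h import *
pegfind('w12')
p=[pegat(f) for f in np.r_[np.linspace(1.8,.2,9),np.linspace(.2,-.02,7)[1:]]];print(np.round(np.diff(p,axis=0)/200,3).tolist(),p[0],p[8],p[-1])
E
```

```text
peg 144 [460.8061751  216.47030541 161.5254111 ]
phi -4.481453939455356
31.7 [460.  216.1 252. ] [180.   -0.    1.5] [ 0.2  0.3 -0.7] 91.29583931313326
[[-0.007, -0.13], [0.019, -0.128], [0.044, -0.122], [0.067, -0.111], [0.088, -0.095], [0.105, -0.076], [0.118, -0.054], [0.126, -0.029], [0.024, -0.003], [0.024, -0.002], [0.024, -0.001], [0.024, 0.0], [0.024, 0.001], [0.024, 0.002]] [459.61125135 216.43233517] [571.60816522  67.28933287] [600.14654527  66.8128069 ]
```

Emit:
send_rows:
  targets:
    - [[0,0,0,0,0,-0.2,-1],[0,0,0,0,0,-0.2,-1],[0,0,0,0,0,-0.22,-1],[0,0,0,0,0,0,1],[0,0,0,0,0,0,1],[0,0,0,0,0,0,1],[0,0,0,0,0,0,1],[0,0,0,0,0,0,1],[0,0,0,0,0,0,1],[0,0,0,0,0,0,1],[0,0,0,0,0,0,1]]
  grip_force: 20

```text
time_s: 32.8
ee_pos: [459.7, 216.3, 128.2]
ee_rot: [-180.0, -0.0, 1.4]
force: [0.2, 0.0, 0.3]
gripper_width: 30.2
gripper_force: 0.0
```

Emit:
send_rows:
  targets:
    - [[0,0,0,-0.007,-0.13,0,1],[0,0,0,0.019,-0.128,0,1],[0,0,0,0.044,-0.122,0,1],[0,0,0,0.067,-0.111,0,1],[0,0,0,0.088,-0.095,0,1],[0,0,0,0.105,-0.076,0,1],[0,0,0,0.118,-0.054,0,1],[0,0,0,0.126,-0.029,0,1],[0,0,0,0,0,0,1],[0,0,0,0,0,0,1]]

```text
time_s: 33.8
ee_pos: [572.6, 66.7, 128.1]
ee_rot: [179.9, -0.1, 1.3]
force: [0.8, -2.2, 1.1]
gripper_width: 13.0
gripper_force: 20.0
```

Emit:
send_rows:
  targets:
    - [[0,0,0,0.024,-0.003,0,1],[0,0,0,0.024,-0.002,0,1],[0,0,0,0.024,-0.001,0,1],[0,0,0,0.024,0,0,1],[0,0,0,0.024,0.001,0,1],[0,0,0,0.02,0.001,0,1],[0,0,0,0,0,0,1],[0,0,0,0,0,0,1],[0,0,0,0,0,0,1]]

```text
time_s: 34.7
ee_pos: [598.1, 65.9, 128.0]
ee_rot: [179.9, 0.2, 1.4]
force: [-3.8, -4.2, 4.1]
gripper_width: 13.5
gripper_force: 20.0
```

```bash
python3 - <<'E'
from h import *
pegfind('w13')
E
```

```text
peg 152 [601.77253355  65.99206851 138.13538517]
phi -0.031776691722993355
34.75 [598.1  66.  128.1] [179.9   0.2   1.4] [-4.5 -3.3  4.4] 13.585440539308495
```

View pics/w13.png

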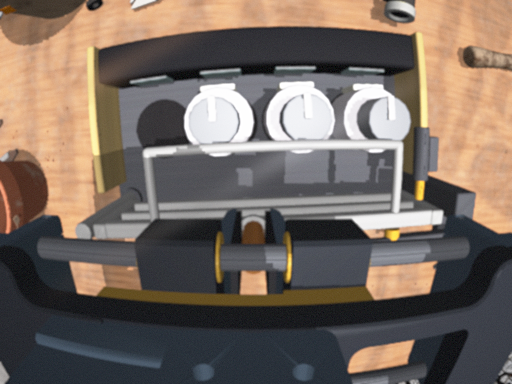

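Emit:
send_rows:
  targets:
    - [[0,0,0,0.005,0,0,1],[0,0,0,0,0,0,1],[0,0,0,0,0,0,-0.2],[0,0,0,0,0,0,-0.2],[0,0,0,0,0,0,-0.2],[0,0,0,0,0,0.15,-0.2],[0,0,0,0,0,0.2,-0.2],[0,0,0,-0.1,0,0.2,-0.2],[0,0,0,-0.1,0,0.2,-0.2],[0,0,0,-0.1,0,0.2,-0.2],[0,0,0,0,0,0.2,-0.2],[0,0,0,0,0,0,-0.2]]

```text
time_s: 35.95
ee_pos: [542.6, 67.1, 364.5]
ee_rot: [-179.9, -0.8, 1.4]
force: [0.9, 0.2, -0.3]
gripper_width: 54.7
gripper_force: 0.0
```

Emit:
send_rows:
  targets:
    - [[0,0,0,0,0,0,-0.2],[0,0,0,0,0,0,-0.2],[0,0,0,0,0,0,-0.2]]

```text
time_s: 36.25
ee_pos: [540.3, 66.5, 356.0]
ee_rot: [180.0, 0.2, 1.4]
force: [-0.6, -1.2, -0.7]
gripper_width: 54.4
gripper_force: 0.0
```

```bash
python3 - <<'E'
from h import *
T=wpose();im,d=optics.grab_frame('wrist');P=wcloud(T,d);q=P.reshape(-1,3)
m=(np.hypot(q[:,0]-594,q[:,1]-66)<25)&(q[:,2]>150)&(q[:,2]<172);print('peg',m.sum(),q[m].mean(0))
m=(abs(q[:,0]-563)<22)&(abs(q[:,1]-2)<16)&(q[:,2]>85)&(q[:,2]<125);p=q[m];print('plate',m.sum(),p.mean(0),p[:,2].min(),p[:,2].max());A=np.c_[p[:,:2],np.ones(len(p))];print('slopes',np.linalg.lstsq(A,p[:,2],rcond=None)[0][:2])
for x,y in((675,-32),(667,96),(671,30)):print([np.round(a,1) for a in rib(T,im,d,x,y,94)])
save('w14',cv2.resize(im[40:240,100:400],(750,500),interpolation=cv2.INTER_CUBIC))
print(env.state()['ee_pos'])
E
```

```text
peg 96 [593.80878413  66.27933832 161.52066351]
plate 603 [564.29451708   2.08893697 115.25153558] 109.74399353755643 118.05621881111222
slopes [-0.00447151 -0.00039916]
[array([675.1, -32.8]), np.float64(6.3), array([8.4, 0.7]), np.float64(75.8), array([1.4, 4.5])]
[array([667.3,  95.3]), np.float64(1.7), array([8.3, 0.7]), np.float64(73.9), array([1.4, 4.9])]
[array([670.9,  30.1]), np.float64(6.2), array([8.3, 0.8]), np.float64(78.9), array([1.6, 4.2])]
[540.42065484  66.47736442 356.19651225]
```

View pics/w14.png

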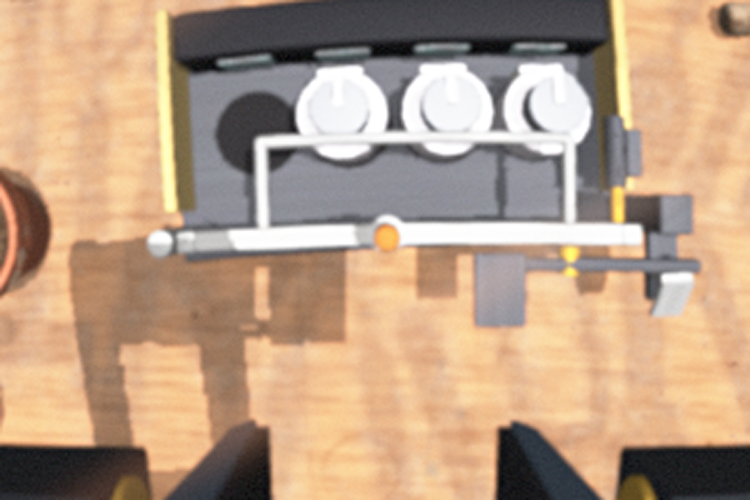

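The peg and thumb plate are back where they were at the start (plate level at 115 mm), so the gate is latched. All three tins stand on pads facing the reader, so I'll hand the job in.

```bash
python3 -c "
from h import *
print(env.job_done())"
```

```text
the job is handed in; nothing more can be done
None
```

The job is handed in: all three tins on the table stand on pads 2, 3 and 4 within about 2 mm of centre, labels facing the reader, and the gate is shut with its latch down; the system returned no verdict.

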